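# Unlatch and open the shaker guard

## Task

Open the clear guard of the plate shaker so that the sample block inside can be reached: lift the latch bar by its peg until it is free of the hooded catch (neither jammed against the lip nor forced up into the hood; go gently, by feel, because the catch is clamped at a different height on every guard), and draw the gate out. Then swing the gate wide open, to about square with the front, without flinging it, let the latch bar drop back, and leave everything else on the bench where it is.

Things in the scene. Friction and masses are not known exactly. Their poses are not given: they have to be found in the camera images.
- guard: Bench-top guard, fixed to the bench: aluminium-profile frame 210 deep (x) x 290 wide (y) x 155 mm high with clear panels (top included), over a white plate shaker. Origin: on the bench, in the middle of the front face. Own -x points out of the front (roughly towards the robot), +y to the hinge side, z up. It stands at a different place and turn each time.
- gate (a joint): Gate leaf on the guard's front, 230 wide, 16 to 141 mm above the bench, its front face 14 mm before the guard's front face. Upright hinge at guard y = +112 mm, x = 0. 0 rad = shut, grows as the gate swings out of the front (clockwise from above), stop at 1.75. Slight friction (0.15 N m): it stays where it is left. Gate 0.6 kg.
- gate_hinge (a point): Point on the gate's upright hinge axis, 118 mm above the bench: guard frame (0, +112, 118) mm.
- latch (a joint): Steel gravity bar on the gate's front, 211 x 16 high x 8 mm, 0.22 kg; 0 = level, on its rest; positive = free end raised. About 1.9 N at the peg lifts it; falls back by itself. Its end lies in the catch, 185 to 197 mm from the pivot (1.75 x the peg's lift). It meets the hood at 9 to 27 mm of lift at the peg and clears the lip only in the last 3 mm or so below that.
- latch_pivot (a point): Pivot of the latch bar, centre of the bar's thickness; in the guard frame with the gate shut (-20, +50, 118) mm.
- latch_peg (a point): Grip point on the thumb peg: plain round steel peg, 16 mm diameter, sticking 49 mm out of the bar's front, square to the gate. The point is 28 mm out from the bar (21 mm before the peg's end), 110 mm from the pivot towards the free end; guard frame, gate shut, bar level: (-52, -60, 118) mm. Axes: -x out along the peg, -y along the bar to its free end. Moves with bar and gate.
- keeper: Steel plate on the outside of the right-hand post; origin at guard (0, -145, 118) mm. On it a hooded catch is clamped at an unknown height: lip (guard y -135 to -150, 6 mm before the bar) with its top 10 to 40 mm above the underside of the level bar, and a hood always 23 mm above the lip's top. The 16 mm bar passes between. Steel, stiff. Only touch or sight tells the height.
- sample_block: Gold metal well block 80 x 100 x 26 mm on the shaker inside the guard. Not to be moved.
- tube_block: Gold metal tube block 75 x 115 x 28 mm on the bench, to the right of the guard. Not to be moved.
- kit_carton: White and blue carton 130 x 90 x 75 mm, to the left of the guard. Not to be moved.
- small_carton: White and blue carton 100 x 75 x 55 mm, to the right of the guard. Not to be moved.
- amber_bottle: Amber bottle, 54 mm diameter, 110 mm high, left of the guard's front. Not to be moved.
- tip_tray: White open tray 85 x 120 x 50 mm, right of the guard's front. Not to be moved.

How it is judged:
By the outcome, as a careful person would: the job done as asked, in the order asked, and still so for the second after the job is handed in, with the robot touching nothing.
It also fails if it takes over 61 s, if anything falls off the work surface, if the arm or the gripper's body presses on something with over 40 N, if the wrist force passes 120 N, or if a joint passes its speed limit or range.

## Robot

A 6-joint arm with a two-finger parallel gripper is mounted at the origin on the work surface. World frame = base frame: x ahead of the robot, y to its left, z up, the work surface at z = 0. Lengths are in m, angles in rad, forces in N, time in s.
With the tool pointing down it reaches from about 0.35 to 0.975 m from the base axis. Payload 4.9 kg.
Tool frame: the origin (TCP) lies midway between the tips of the shut fingers; the grasp point (between the pads) lies 19 mm behind it; z points along the fingers, y is the line along which they close (so a half turn about z gives the same grasp; the last joint's range is limited). The gripper opens to 85 mm and grips with 20 to 120 N. Pads are 22 mm wide; open, the fingers measure 114 mm over their backs; the gripper's body (76 mm by 85 mm) begins 54 mm behind the grasp point. The pads swing forward as they close: fully open they stand 13 mm farther back than shut.
Start: joints at [1.129, 0.053, 1.613, -0, 1.476, -0.119], TCP at [0.198, 0.593, 0.231] pointing down, gripper open.
Joint ranges: [-3.01, 3.01], [-1.01, 2.22], [0.06, 2.58], [-1.02, 4.17], [0.09, 2.62], [-3.14, 3.14]. Speed limits (rad/s): [2.57, 2.57, 3.14, 3.14, 3.14, 3.14].

## Interface

Orientations are given as a unit quaternion [w, x, y, z].
In Python, from plant import * gives the robot as it stands.
- The arm moves only by the tool jog_arm, never from a script. Its argument "targets" is a list of rows, each a list of 3 entries, a list of its own where there are three numbers: the shift along the tool's x, y, z in units of 25 mm (1.0 is 25 mm), then the turn, a rotation vector about the tool's x, y, z in units of 8 degrees (1.0 is 8 degrees), then the opening in per cent of the stroke, from 0 (shut) to 100 (fully open). A call has 1 to 8 rows; each row is the pose to reach, as a shift and turn from the pose commanded when the call began, along the tool's axes at that moment; what a row does not reach only later rows make up. A row lasts 1/8 s, in which the tool goes at most 62.5 mm and 10.7 degrees, less where a joint would pass 70% of its speed; a pose out of reach is approached as far as the arm can. A call with a gripper value outside its range is refused whole. The fingers move at their own pace and stop on an object; the grip force is fixed at half the most. Time passes only in rows, so rows that repeat a pose let the fingers close. It gives the time, the measured TCP pose, the force, the opening and the grip force at its end, in the units of the state.
- state(): the state, without advancing time (a new reading comes with each control period).
- grab_frame(name): name is "scene" or "top"; returns (picture, depth): 400x640x3 uint8, red, green, blue; 400x640 float32, m along the optical axis (not along the pixel's ray), 0 where there is no reading.
- camera_params(name): a dict with "fovy" (degrees; the focal length in pixels is half the picture's height over the tangent of half this angle, whatever the lens; pixels are square), "cx", "cy" (the principal point, pixels), "rvec" (rotation vector, rad) and "tvec" (3), from world to camera coordinates, as OpenCV has them. Camera axes: x right, y down, z forward; pixel columns grow to the right and rows downward; lengths in m; the calibration is good to about 2 mm. A picture is of the moment at which its call begins. camera_params takes no time and is no camera call.
- job_done(): hands the job in; it is judged then, once.
The state is a dict: "time": time; "joint_pos": joint angles; "joint_vel": joint speeds; "joint_efforts": joint torques, N m; "tool_pos": TCP position; "tool_rot": TCP orientation; "contact_force": force on the tool from outside, world axes, zero at the start; "ft_torque": the same for the moment, N m; "gripper_width": opening from 0.0 (shut) to 1.0 (fully open); "grasp_force": force on a finger pad.
Only numpy, scipy, OpenCV 4.12 (cv2) and the standard library are available. Lean on these libraries where they do the work, as an engineer would, in place of code of your own. Each camera call takes 0.05 s, during which the arm holds its last target. There are 200 camera calls.

## Working session

There is one attempt and no reset: what is moved stays moved. The work goes in short steps, Python scripts to look and compute and a tool call to move; the robot and the scene stay as the last step left them, time stands still between calls to the robot, and variables do not carry over. Pictures are saved under pics/ and viewed, at most 10 in all, crops included, and the job is handed in when it is done.

Besides the shell and the picture viewer there is one more tool, called after "Call:" as a command line: name --argument value ..., lists and objects as JSON in quotes. jog_arm: Moves the arm, as the interface text tells. Its arguments: {"type":"object","properties":{"targets":{"type":"array"}},"required":["targets"]}

```bash
mkdir -p pics
cat > h.py <<'E'
from plant import *
import numpy as np, cv2
from scipy.spatial.transform import Rotation as R
def cam(n):
    p=camera_params(n); f=200/np.tan(np.radians(p['fovy'])/2)
    return f,p['cx'],p['cy'],R.from_rotvec(np.ravel(p['rvec'])).as_matrix(),np.ravel(p['tvec'])
def cloud(n,d):
    f,cx,cy,M,t=cam(n); v,u=np.mgrid[:400,:640]
    P=np.stack([(u-cx)/f*d,(v-cy)/f*d,d],-1)
    return (P-t)@M
def proj(n,X):
    f,cx,cy,M,t=cam(n); c=np.atleast_2d(X)@M.T+t
    return np.c_[c[:,0]/c[:,2]*f+cx,c[:,1]/c[:,2]*f+cy]
def grab(n,tag):
    im,d=grab_frame(n); np.savez(f'pics/{tag}.npz',im=im,d=d)
    cv2.imwrite(f'pics/{tag}.png',cv2.cvtColor(im,cv2.COLOR_RGB2BGR)); return im,d
E
python3 - <<'E'
from h import *
for n in('scene','top'):
    grab(n,n+'0'); f,cx,cy,M,t=cam(n); print(n,f,cx,cy,-M.T@t,M[2])
print(state())
E
```

```text
scene 483.0612844842857 317.3053724435541 201.423598717334 [ 1.24929823 -0.27155963  0.99009129] [-0.57855496  0.19853589 -0.79111166]
top 463.0124824350916 324.22473648319726 199.59835059342387 [ 0.45382718 -0.02195754  1.24281986] [ 0.1310255 -0.0165291 -0.9912412]
{'time': 0.1, 'joint_pos': array([ 1.12897585e+00,  5.33338559e-02,  1.61417148e+00, -1.68198293e-05,
        1.47603343e+00, -1.19006893e-01]), 'joint_vel': array([-0.00034018, -0.00067625, -0.00246822,  0.0005222 ,  0.00074103,
        0.00137538]), 'joint_efforts': array([ 3.07174187e-04, -3.94900632e+01, -3.71364033e+01, -1.35893679e-04,
        3.87581866e-03,  5.66224699e-06]), 'tool_pos': array([0.19803096, 0.59218591, 0.23015047]), 'tool_rot': array([-2.61251943e-04,  1.60706002e-01,  9.87001841e-01, -9.37366281e-04]), 'contact_force': array([ 0.13780787,  0.19957349, -0.64805594]), 'ft_torque': array([-0.02883101,  0.01774189,  0.00203842]), 'grasp_force': 0.0, 'gripper_width': 1.0008927089294797}
```

View pics/scene0.png

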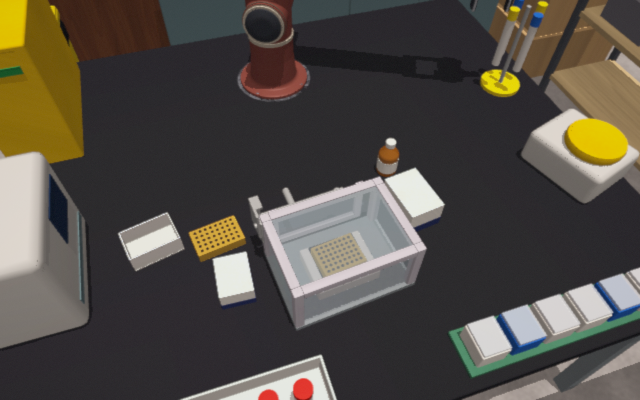

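View pics/top0.png

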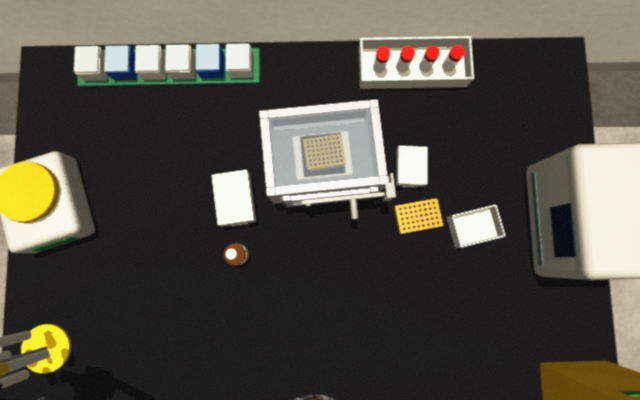

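The scene view shows the guard from behind, with its gate facing the robot. In the top view the frame corners are at about (267,196), (387,188), (379,101) and (260,110), and the peg runs from (352,198) to (354,218). The tube block is to the right at (418,215).

Run:
```python
from h import *
z=np.load('pics/top0.npz'); im,d=z['im'],z['d']; P=cloud('top',d)
m=(abs(P[...,2]-.155)<.006)&(d>0); v,u=np.nonzero(m)
k=(u>240)&(u<400)&(v>90)&(v<215); 
pts=P[m][k][:,:2].astype(np.float32); r=cv2.minAreaRect(pts); print(len(pts),np.median(P[m][k][:,2]),r,cv2.boxPoints(r))
# fused local zoom
c=cv2.resize(im[90:240,230:460],None,fx=3.4,fy=3.4,interpolation=cv2.INTER_CUBIC); cv2.imwrite('pics/c1.png',c[:,:,::-1])
for v in range(196,222,2): print(v,[tuple(np.round(P[v,u]*1000).astype(int)) for u in (350,353,356)])
```

```text
8747 0.1521649196153941 ((0.7100704312324524, -0.044671013951301575), (0.24591392278671265, 0.2956458032131195), 4.541513919830322) [[ 0.5757947   0.09295186]
 [ 0.5992043  -0.20176569]
 [ 0.84434617 -0.18229389]
 [ 0.82093656  0.11242366]]
196 [(np.int64(609), np.int64(-104), np.int64(126)), (np.int64(609), np.int64(-111), np.int64(124)), (np.int64(609), np.int64(-118), np.int64(124))]
198 [(np.int64(604), np.int64(-103), np.int64(126)), (np.int64(604), np.int64(-111), np.int64(121)), (np.int64(604), np.int64(-118), np.int64(123))]
200 [(np.int64(600), np.int64(-104), np.int64(120)), (np.int64(599), np.int64(-111), np.int64(125)), (np.int64(599), np.int64(-118), np.int64(120))]
202 [(np.int64(595), np.int64(-103), np.int64(121)), (np.int64(594), np.int64(-110), np.int64(126)), (np.int64(594), np.int64(-118), np.int64(122))]
204 [(np.int64(605), np.int64(-112), np.int64(0)), (np.int64(589), np.int64(-110), np.int64(125)), (np.int64(589), np.int64(-118), np.int64(123))]
206 [(np.int64(599), np.int64(-112), np.int64(-3)), (np.int64(584), np.int64(-110), np.int64(129)), (np.int64(584), 
[... 358 characters left out ...]
11), np.int64(1)), (np.int64(569), np.int64(-110), np.int64(127)), (np.int64(570), np.int64(-117), np.int64(123))]
214 [(np.int64(577), np.int64(-111), np.int64(2)), (np.int64(565), np.int64(-110), np.int64(122)), (np.int64(565), np.int64(-117), np.int64(122))]
216 [(np.int64(572), np.int64(-111), np.int64(-4)), (np.int64(560), np.int64(-110), np.int64(122)), (np.int64(560), np.int64(-117), np.int64(123))]
218 [(np.int64(566), np.int64(-111), np.int64(3)), (np.int64(555), np.int64(-109), np.int64(123)), (np.int64(454), np.int64(-22), np.int64(1243))]
220 [(np.int64(561), np.int64(-111), np.int64(1)), (np.int64(561), np.int64(-119), np.int64(0)), (np.int64(561), np.int64(-127), np.int64(-2))]
```

View pics/c1.png

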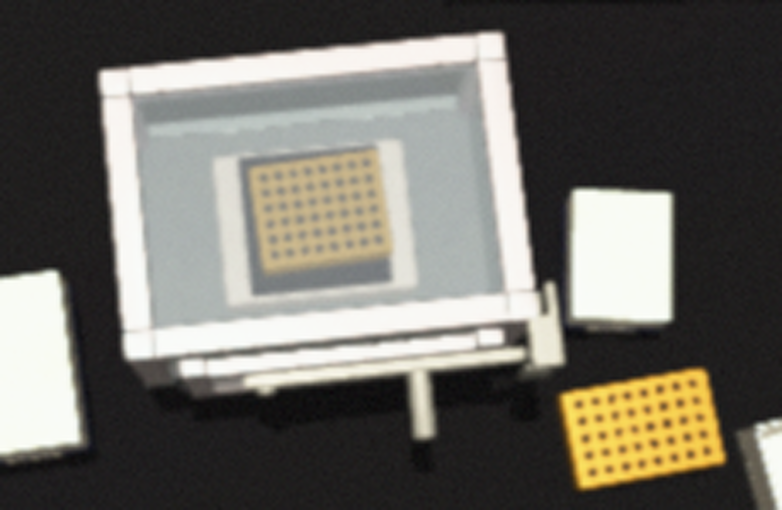

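The crop shows the bar along the gate's front from about (245,385) to (530,350), with the peg from (420,370) to (425,438). The hooded catch is at the right-hand post (545,345). The fitted guard pose agrees with the measured peg end, so I'll compute the moves from it.

```bash
cat >> h.py <<'E'
YAW=np.radians(4.54); G0=np.array([.6233,-.0515,0]); RG=R.from_euler('z',YAW)
OUT=.053; DZ=.020
def pose(q=0,a=0,dz=0,dr=0):
    "tool pose gripping the peg: gate angle q, latch angle a; dz raises, dr out along the peg"
    ra=R.from_euler('x',-a); rq=R.from_euler('z',-q); h=np.array([0,.112,0]); pv=np.array([-.02,.05,.118])
    p=pv+ra.apply([-(OUT-.02)-dr,-.110,0]); p=h+rq.apply(p-h)
    RT=RG*rq*ra*R.from_matrix(np.array([[-1,0,0],[0,1,0],[0,0,-1.]]))
    return G0+RG.apply(p)+RT.apply([0,0,DZ])+[0,0,dz], RT
def row(P0,R0,P1,R1):
    return np.round(R0.inv().apply(P1-P0)/.025,2).tolist(),np.round(np.degrees((R0.inv()*R1).as_rotvec())/8,2).tolist()
def now():
    s=state(); q=s['tool_rot']; return s['tool_pos'],R.from_quat([*q[1:],q[0]])
E
python3 - <<'E'
from h import *
print(now()[0],pose()[0],row(*now(),*pose(dz=.14)),row(*now(),*pose()))
z=np.load('pics/top0.npz'); P=cloud('top',z['d']).reshape(-1,3)
g=RG.inv().apply(P-G0)*1000
m=(g[:,0]>-45)&(g[:,0]<40)&(g[:,1]<-135)&(g[:,1]>-175)&(g[:,2]>60)
for r in sorted(g[m].round().astype(int).tolist())[::3]: print(r,end=' ')
m=(g[:,0]<-130)&(g[:,1]>150)&(g[:,2]>20)&(g[:,2]<140)&(g[:,0]>-300)&(g[:,1]<330); b=g[m]; print('bottle',b.min(0),b.max(0))
E
```

```text
[0.19803096 0.59218591 0.23015047] [ 0.5752156  -0.11550696  0.098     ] ([-23.29, -22.06, -0.28], [-0.01, -0.0, -2.88]) ([-23.29, -22.05, 5.32], [-0.01, -0.0, -2.88])
[-37, -138, 121] [-36, -151, 162] [-36, -149, 127] [-36, -147, 112] [-36, -146, 178] [-36, -144, 148] [-36, -141, 150] [-36, -138, 169] [-36, -135, 138] [-35, -144, 174] [-35, -136, 149] [-34, -135, 143] [-33, -147, 144] [-33, -142, 178] [-32, -135, 142] [-31, -149, 175] [-30, -143, 173] [-29, -149, 179] [-28, -147, 177] [-27, -149, 179] [-27, -136, 175] [-25, -148, 172] [-25, -136, 174] [-24, -137, 122] [-23, -143, 177] [-23, -138, 133] [-21, -148, 174] [-20, -144, 173] [-20, -137, 175] [-19, -146, 175] [-18, -139, 174] [-17, -146, 179] [-16, -149, 174] [-15, -140, 175] [-14, -149, 175] [-13, -145, 174] [-12, -152, 176] [-11, -145, 171] [-11, -138, 176] [-9, -153, 171] [-9, -142, 177] [-8, -136, 176] [-6, -146, 172] [-6, -139, 174] [-5, -148, 177] [-4, -141, 175] [-2, -151, 174] [-1, -143, 79] [-1, -137, 85] [0, -145, 88] [0, -140, 106] [0, -136, 114] [1, -147, 172] [2, -151, 175] [2, -138, 155] [3, -141, 152] [4, -140, 156] [5, -148, 137] [6, -147, 143] [6, -144, 145] [7, -138, 155] [8, -147, 159] [9, -152, 178] [9, -141, 156] [10, -139, 153] [11, -145, 145] [12, -147, 162] [13, -151, 172] [14, -148, 176] [15, -151, 174] [15, -137, 156] [17, -150, 176] [17, -142, 154] [18, -137, 153] [19, -148, 178] [20, -138, 153] [23, -138, 152] [25, -136, 155] [27, -136, 156] [30, -139, 152] [32, -137, 154] [34, -137, 154] [37, -137, 154] [40, -135, 153] bottle [-153.21111108  223.98863774   22.15794662] [-130.02613855  273.87191008  115.4038498 ]
```

Call:
jog_arm --targets '[[[-2, -2, -0.5], [0, 0, -1], 100], [[-4, -4, -0.5], [0, 0, -2], 100], [[-6, -5.7, -0.5], [0, 0, -2.88], 100], [[-8, -7.6, -0.5], [0, 0, -2.88], 100], [[-10, -9.5, -0.5], [0, 0, -2.88], 100], [[-12, -11.4, -0.5], [0, 0, -2.88], 100], [[-13.7, -13, -0.5], [0, 0, -2.88], 100], [[-15, -14.2, -0.5], [0, 0, -2.88], 100]]'

```text
time: 1.1
tool_pos: [0.4333, 0.1505, 0.2435]
tool_rot: [0.0, -0.04, 0.999, 0.0]
contact_force: [1.3, 0.4, 0.5]
gripper_width: 0.999
grasp_force: 0.0
```

Run:
```python
from h import *
print(state()['joint_pos'],row(*now(),*pose(dz=.1)))
```

```text
[ 1.71677018e-01 -3.70688353e-01  1.96891801e+00  1.14742766e-04
  1.54307985e+00 -1.47848515e+00] ([-4.81, -11.06, 1.82], [0.0, 0.0, 0.0])
```

Call:
jog_arm --targets '[[[-0.8, -1.8, 0.3], [0, 0, 0], 100], [[-1.6, -3.7, 0.6], [0, 0, 0], 100], [[-2.4, -5.5, 0.9], [0, 0, 0], 100], [[-3.2, -7.4, 1.2], [0, 0, 0], 100], [[-4.0, -9.2, 1.5], [0, 0, 0], 100], [[-4.6, -10.6, 1.7], [0, 0, 0], 100], [[-4.81, -11.06, 1.82], [0, 0, 0], 100], [[-4.81, -11.06, 1.82], [0, 0, 0], 100]]'

```text
time: 2.1
tool_pos: [0.5743, -0.1136, 0.1976]
tool_rot: [-0.001, -0.039, 0.999, 0.0]
contact_force: [-0.2, -0.8, -0.0]
gripper_width: 1.001
grasp_force: 0.0
```

Run:
```python
from h import *
print(state()['joint_pos'],row(*now(),*pose()))
im,d=grab('top','top1'); f,cx,cy,M,t=cam('top')
p0,_=pose(); 
c=cv2.resize(im[120:260,270:470],None,fx=4,fy=4,interpolation=cv2.INTER_CUBIC); cv2.imwrite('pics/c2.png',c[:,:,::-1])
```

```text
[-3.22556069e-01 -1.65026375e-02  1.73987543e+00  4.00818719e-04
  1.41997096e+00 -1.97200490e+00] ([-0.03, -0.08, 3.98], [0.01, -0.01, -0.0])
```

View pics/c2.png

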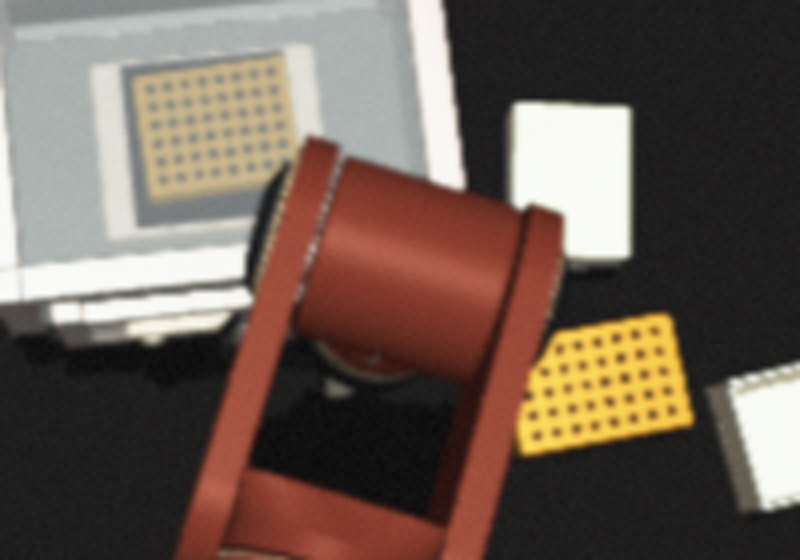

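The arm hides the peg from above, and only its tip shows at (340,385), under the gripper as planned. I'll descend and close.

Call:
jog_arm --targets '[[[0, -0.05, 1], [0, 0, 0], 100], [[0, -0.05, 2], [0, 0, 0], 100], [[0, -0.05, 3], [0, 0, 0], 100], [[0, -0.05, 3.7], [0, 0, 0], 100], [[0, -0.05, 3.98], [0, 0, 0], 100], [[0, -0.05, 3.98], [0, 0, 0], 100]]'

```text
time: 2.9
tool_pos: [0.5748, -0.1146, 0.0989]
tool_rot: [-0.0, -0.04, 0.999, 0.0]
contact_force: [-0.3, -0.1, 0.1]
gripper_width: 0.998
grasp_force: 0.0
```

Call:
jog_arm --targets '[[[0, 0, 0], [0, 0, 0], 50], [[0, 0, 0], [0, 0, 0], 35], [[0, 0, 0], [0, 0, 0], 25], [[0, 0, 0], [0, 0, 0], 25]]'

```text
time: 3.4
tool_pos: [0.5749, -0.115, 0.099]
tool_rot: [0.0, -0.04, 0.999, -0.0]
contact_force: [-0.4, -0.3, -0.6]
gripper_width: 0.248
grasp_force: 0.0
```

Call:
jog_arm --targets '[[[0, 0, 0], [0, 0, 0], 18], [[0, 0, 0], [0, 0, 0], 10], [[0, 0, 0], [0, 0, 0], 5], [[0, 0, 0], [0, 0, 0], 5]]'

```text
time: 3.9
tool_pos: [0.5748, -0.1129, 0.0991]
tool_rot: [-0.0, -0.04, 0.999, 0.002]
contact_force: [-0.9, 7.0, 3.6]
gripper_width: 0.168
grasp_force: 58.4
```

Run:
```python
from h import *
s=state();print(s['contact_force'],s['ft_torque'],s['gripper_width'],s['tool_pos'])
for L in (5,10,14,16,18,20,22,24,25,26,27):
    print(L,row(*pose(),*pose(a=np.arcsin(L/110))))
```

```text
[-0.86531506  7.01677355  3.63058563] [1.13745281 0.19301525 0.00213986] 0.16813445189842804 [ 0.57475195 -0.11287513  0.09914917]
5 ([0.0, -0.03, -0.2], [0.33, 0.0, 0.0])
10 ([-0.0, -0.05, -0.4], [0.65, 0.0, 0.0])
14 ([-0.0, -0.07, -0.57], [0.91, 0.0, 0.0])
16 ([-0.0, -0.07, -0.65], [1.05, 0.0, 0.0])
18 ([-0.0, -0.07, -0.73], [1.18, 0.0, -0.0])
20 ([-0.0, -0.07, -0.81], [1.31, 0.0, -0.0])
22 ([-0.0, -0.07, -0.9], [1.44, 0.0, 0.0])
24 ([-0.0, -0.07, -0.98], [1.58, 0.0, 0.0])
25 ([-0.0, -0.07, -1.02], [1.64, 0.0, 0.0])
26 ([0.0, -0.06, -1.06], [1.71, 0.0, 0.0])
27 ([0.0, -0.06, -1.1], [1.78, 0.0, -0.0])
```

Call:
jog_arm --targets '[[[0, 0.08, 0], [0, 0, 0], 5], [[0, 0.07, -0.1], [0.16, 0, 0], 5], [[0, 0.05, -0.2], [0.33, 0, 0], 5], [[0, 0.04, -0.3], [0.49, 0, 0], 5], [[0, 0.03, -0.4], [0.65, 0, 0], 5], [[0, 0.02, -0.48], [0.78, 0, 0], 5], [[0, 0.02, -0.48], [0.78, 0, 0], 5]]'

```text
time: 4.78
tool_pos: [0.5748, -0.1143, 0.111]
tool_rot: [0.002, -0.04, 0.998, -0.055]
contact_force: [1.1, 1.3, 0.2]
gripper_width: 0.167
grasp_force: 58.5
```

```bash
sed -i 's/-.0515,0\]/-.0492,0]/' h.py
cat > st.py <<'E'
from h import *
s=state(); print(s['time'],s['contact_force'].round(2),s['ft_torque'].round(3),s['tool_pos'].round(4),round(s['gripper_width'],3))
p,r=now(); rel=pose()[1].inv()*r; print('tilt',np.degrees(rel.as_rotvec()).round(2),'peg',(p-r.apply([0,0,DZ])).round(4), 'model', (pose(a=rel.as_rotvec()[0])[0]-r.apply([0,0,DZ])).round(4))
E
python3 st.py
```

```text
4.775 [1.14 1.27 0.19] [ 0.393 -0.069  0.008] [ 0.5748 -0.1143  0.111 ] 0.167
tilt [ 6.27 -0.01 -0.03] peg [ 0.5747 -0.1121  0.1308] model [ 0.5752 -0.1126  0.13  ]
```

Run:
```python
from h import *
f=lambda L:pose(a=np.arcsin(L/110))
for L0 in (12,16,19,22,25):
  print(L0,[(d,row(*f(L0),*f(L0+d))) for d in (1,2,3,4)])
```

```text
12 [(1, ([-0.0, -0.01, -0.04], [0.07, -0.0, 0.0])), (2, ([-0.0, -0.01, -0.08], [0.13, 0.0, -0.0])), (3, ([-0.0, -0.02, -0.12], [0.2, 0.0, 0.0])), (4, ([-0.0, -0.03, -0.16], [0.26, -0.0, -0.0]))]
16 [(1, ([0.0, -0.01, -0.04], [0.07, 0.0, -0.0])), (2, ([-0.0, -0.01, -0.08], [0.13, -0.0, -0.0])), (3, ([0.0, -0.02, -0.12], [0.2, 0.0, 0.0])), (4, ([0.0, -0.03, -0.16], [0.26, 0.0, 0.0]))]
19 [(1, ([-0.0, -0.01, -0.04], [0.07, -0.0, 0.0])), (2, ([-0.0, -0.01, -0.08], [0.13, 0.0, 0.0])), (3, ([-0.0, -0.02, -0.12], [0.2, 0.0, 0.0])), (4, ([-0.0, -0.03, -0.16], [0.27, -0.0, 0.0]))]
22 [(1, ([0.0, -0.01, -0.04], [0.07, 0.0, -0.0])), (2, ([-0.0, -0.01, -0.08], [0.13, 0.0, 0.0])), (3, ([-0.0, -0.02, -0.12], [0.2, 0.0, -0.0])), (4, ([0.0, -0.03, -0.16], [0.27, 0.0, -0.0]))]
25 [(1, ([0.0, -0.01, -0.04], [0.07, 0.0, -0.0])), (2, ([0.0, -0.01, -0.08], [0.13, 0.0, 0.0])), (3, ([0.0, -0.02, -0.12], [0.2, 0.0, -0.0])), (4, ([0.0, -0.03, -0.17], [0.27, 0.0, 0.0]))]
```

Call:
jog_arm --targets '[[[0, 0, -0.04], [0.06, 0, 0], 5], [[0, 0, -0.08], [0.13, 0, 0], 5], [[0, 0, -0.12], [0.19, 0, 0], 5], [[0, 0, -0.16], [0.26, 0, 0], 5], [[0, 0, -0.16], [0.26, 0, 0], 5], [[0, 0, -0.16], [0.26, 0, 0], 5]]'

```text
time: 5.52
tool_pos: [0.5748, -0.1144, 0.115]
tool_rot: [0.003, -0.039, 0.997, -0.073]
contact_force: [0.9, -2.3, -0.2]
gripper_width: 0.165
grasp_force: 58.6
```

```bash
python3 st.py
```

```text
5.525 [ 0.89 -2.25 -0.18] [-0.059 -0.026 -0.027] [ 0.5748 -0.1144  0.115 ] 0.165
tilt [ 8.36 -0.    0.  ] peg [ 0.5746 -0.1115  0.1347] model [ 0.5751 -0.112   0.134 ]
```

Call:
jog_arm --targets '[[[0, -0.02, -0.04], [0.07, 0, 0], 5], [[0, -0.02, -0.08], [0.13, 0, 0], 5], [[0, -0.03, -0.08], [0.13, 0, 0], 5]]'

```text
time: 5.9
tool_pos: [0.5748, -0.1144, 0.1169]
tool_rot: [0.003, -0.04, 0.996, -0.082]
contact_force: [0.2, -1.5, 0.5]
gripper_width: 0.168
grasp_force: 58.6
```

Call:
jog_arm --targets '[[[0, -0.01, -0.04], [0.07, 0, 0], 5], [[0, -0.01, -0.04], [0.07, 0, 0], 5], [[0, -0.01, -0.04], [0.07, 0, 0], 5]]'

```text
time: 6.28
tool_pos: [0.5748, -0.1145, 0.1179]
tool_rot: [0.003, -0.04, 0.995, -0.086]
contact_force: [-0.3, -1.4, -0.1]
gripper_width: 0.166
grasp_force: 58.7
```

```bash
python3 st.py
```

```text
6.275 [-0.26 -1.41 -0.08] [ 0.062 -0.042 -0.006] [ 0.5748 -0.1145  0.1179] 0.166
tilt [ 9.91  0.01 -0.01] peg [ 0.5745 -0.111   0.1376] model [ 0.5751 -0.1116  0.1369]
```

Call:
jog_arm --targets '[[[0, -0.01, -0.04], [0.07, 0, 0], 5], [[0, -0.01, -0.04], [0.07, 0, 0], 5], [[0, -0.01, -0.04], [0.07, 0, 0], 5]]'

```text
time: 6.65
tool_pos: [0.5747, -0.1145, 0.1189]
tool_rot: [0.004, -0.04, 0.995, -0.091]
contact_force: [-0.6, -0.0, 0.4]
gripper_width: 0.162
grasp_force: 58.7
```

Call:
jog_arm --targets '[[[0, -0.01, -0.04], [0.07, 0, 0], 5], [[0, -0.01, -0.04], [0.07, 0, 0], 5], [[0, -0.01, -0.04], [0.07, 0, 0], 5]]'

```text
time: 7.02
tool_pos: [0.5748, -0.1145, 0.1199]
tool_rot: [0.004, -0.04, 0.995, -0.096]
contact_force: [0.0, 0.4, -0.8]
gripper_width: 0.167
grasp_force: 58.7
```

```bash
python3 st.py
```

```text
7.025 [ 0.04  0.44 -0.76] [ 0.288 -0.007 -0.06 ] [ 0.5748 -0.1145  0.1199] 0.167
tilt [ 1.102e+01  0.000e+00 -1.000e-02] peg [ 0.5745 -0.1107  0.1395] model [ 0.5751 -0.1112  0.139 ]
```

L=21 now, still free.

Call:
jog_arm --targets '[[[0, -0.01, -0.04], [0.07, 0, 0], 5], [[0, -0.01, -0.04], [0.07, 0, 0], 5], [[0, -0.01, -0.04], [0.07, 0, 0], 5]]'

```text
time: 7.4
tool_pos: [0.5748, -0.1145, 0.1209]
tool_rot: [0.004, -0.039, 0.994, -0.101]
contact_force: [0.0, 1.3, -0.4]
gripper_width: 0.162
grasp_force: 58.7
```

```bash
python3 st.py
```

```text
7.4 [ 0.03  1.27 -0.35] [ 0.477  0.016 -0.017] [ 0.5748 -0.1145  0.1209] 0.162
tilt [ 1.158e+01  1.000e-02 -1.000e-02] peg [ 0.5744 -0.1105  0.1405] model [ 0.575  -0.111   0.1401]
```

Call:
jog_arm --targets '[[[0, 0, -0.04], [0.07, 0, 0], 5], [[0, 0, -0.04], [0.07, 0, 0], 5], [[0, 0, -0.04], [0.07, 0, 0], 5]]'

```text
time: 7.78
tool_pos: [0.5748, -0.1145, 0.1219]
tool_rot: [0.004, -0.039, 0.994, -0.106]
contact_force: [-0.9, 1.0, -0.0]
gripper_width: 0.165
grasp_force: 58.8
```

```bash
python3 st.py
```

```text
7.775 [-0.93  1.01 -0.01] [ 0.5    0.038 -0.079] [ 0.5748 -0.1145  0.1219] 0.165
tilt [ 1.216e+01  1.000e-02 -1.000e-02] peg [ 0.5744 -0.1103  0.1415] model [ 0.575  -0.1107  0.1412]
```

Call:
jog_arm --targets '[[[0, 0, -0.04], [0.07, 0, 0], 5], [[0, 0, -0.04], [0.07, 0, 0], 5], [[0, 0, -0.04], [0.07, 0, 0], 5]]'

```text
time: 8.15
tool_pos: [0.5748, -0.1145, 0.123]
tool_rot: [0.004, -0.039, 0.993, -0.111]
contact_force: [-0.1, -0.4, -0.5]
gripper_width: 0.165
grasp_force: 58.8
```

```bash
python3 st.py
```

```text
8.15 [-0.05 -0.38 -0.5 ] [ 0.399  0.106 -0.037] [ 0.5748 -0.1145  0.123 ] 0.165
tilt [ 1.274e+01  0.000e+00 -1.000e-02] peg [ 0.5744 -0.1101  0.1425] model [ 0.575  -0.1105  0.1423]
```

Run:
```python
from h import *
im,d=grab('scene','s1'); z=np.load('pics/scene0.npz')['im']
a=[cv2.resize(i[150:250,220:320],None,fx=4,fy=4,interpolation=cv2.INTER_CUBIC) for i in (z,im)]
cv2.imwrite('pics/c3.png',np.hstack(a)[:,:,::-1])
def g(x,y,zz): return (proj('scene',G0+RG.apply([x/1e3,y/1e3,zz/1e3]))[0]-[220,150])*4
for p in [(-20,-145,118),(-20,-145,160),(-20,50,118),(-73,-60,118),(-73,-60,142),(-20,-145,175)]: print(p,g(*p).round())
```

```text
(-20, -145, 118) [147. 272.]
(-20, -145, 160) [140. 226.]
(-20, 50, 118) [468. 168.]
(-73, -60, 118) [258. 158.]
(-73, -60, 142) [256. 132.]
(-20, -145, 175) [137. 209.]
```

View pics/c3.png

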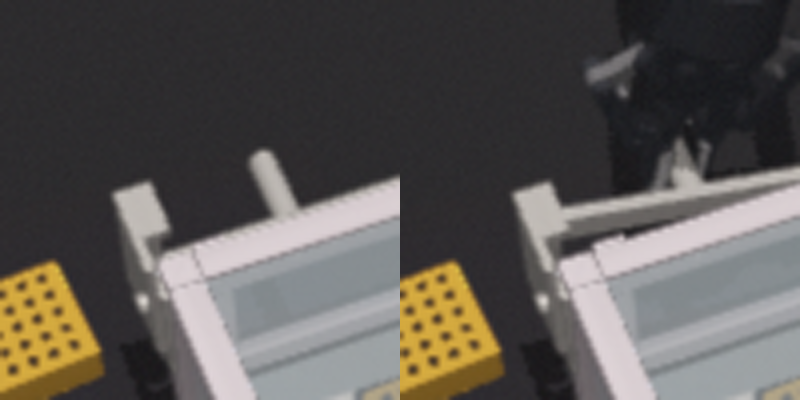

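The left half (before) shows the bar level and out of sight. The right half shows it raised, with its end entering the catch just below the hood at about (560,220). I'll continue in small steps until it touches.

Call:
jog_arm --targets '[[[0, 0, -0.02], [0.03, 0, 0], 5], [[0, 0, -0.02], [0.03, 0, 0], 5], [[0, 0, -0.02], [0.03, 0, 0], 5]]'

```text
time: 8.57
tool_pos: [0.5748, -0.1144, 0.1235]
tool_rot: [0.004, -0.039, 0.993, -0.113]
contact_force: [-0.5, -0.3, -0.1]
gripper_width: 0.166
grasp_force: 58.8
```

```bash
python3 st.py
```

```text
8.575 [-0.49 -0.33 -0.09] [ 0.123  0.161 -0.031] [ 0.5748 -0.1144  0.1235] 0.166
tilt [12.98  0.   -0.  ] peg [ 0.5744 -0.1099  0.143 ] model [ 0.575  -0.1104  0.1427]
```

Call:
jog_arm --targets '[[[0, 0, -0.02], [0.03, 0, 0], 5], [[0, 0, -0.02], [0.03, 0, 0], 5], [[0, 0, -0.02], [0.03, 0, 0], 5]]'

```text
time: 8.95
tool_pos: [0.5748, -0.1143, 0.124]
tool_rot: [0.005, -0.039, 0.993, -0.115]
contact_force: [-0.6, -1.6, -0.7]
gripper_width: 0.171
grasp_force: 58.8
```

```bash
python3 st.py
```

```text
8.95 [-0.65 -1.55 -0.72] [-0.083  0.108 -0.074] [ 0.5748 -0.1143  0.124 ] 0.171
tilt [ 1.323e+01  0.000e+00 -1.000e-02] peg [ 0.5744 -0.1098  0.1435] model [ 0.575  -0.1103  0.1432]
```

Call:
jog_arm --targets '[[[0, -0.02, -0.02], [0.03, 0, 0], 5], [[0, -0.02, -0.02], [0.03, 0, 0], 5], [[0, -0.02, -0.02], [0.03, 0, 0], 5]]'

```text
time: 9.32
tool_pos: [0.5748, -0.1144, 0.1244]
tool_rot: [0.005, -0.039, 0.992, -0.117]
contact_force: [-0.3, 0.2, -0.6]
gripper_width: 0.166
grasp_force: 58.7
```

```bash
python3 st.py
```

```text
9.325 [-0.26  0.2  -0.56] [0.175 0.057 0.015] [ 0.5748 -0.1144  0.1244] 0.166
tilt [ 1.343e+01  0.000e+00 -1.000e-02] peg [ 0.5744 -0.1097  0.1438] model [ 0.575  -0.1102  0.1435]
```

Call:
jog_arm --targets '[[[0, 0, -0.02], [0.03, 0, 0], 5], [[0, 0, -0.02], [0.03, 0, 0], 5], [[0, 0, -0.02], [0.03, 0, 0], 5]]'

```text
time: 9.7
tool_pos: [0.5747, -0.1144, 0.1246]
tool_rot: [0.005, -0.039, 0.992, -0.119]
contact_force: [2.6, -2.6, -4.5]
gripper_width: 0.163
grasp_force: 58.4
```

```bash
python3 st.py
```

```text
9.7 [ 2.56 -2.58 -4.54] [ 0.101 -0.229  0.077] [ 0.5747 -0.1144  0.1246] 0.163
tilt [ 1.368e+01  1.000e-02 -1.000e-02] peg [ 0.5743 -0.1097  0.144 ] model [ 0.575  -0.1101  0.144 ]
```

Hood contact felt at a peg z of about 0.144. I'll back off about 1.5 mm.

Call:
jog_arm --targets '[[[0, 0, 0.04], [-0.06, 0, 0], 5], [[0, 0, 0.065], [-0.1, 0, 0], 5], [[0, 0, 0.065], [-0.1, 0, 0], 5], [[0, 0, 0.065], [-0.1, 0, 0], 5]]'

```text
time: 10.2
tool_pos: [0.5749, -0.1144, 0.1236]
tool_rot: [0.005, -0.039, 0.993, -0.112]
contact_force: [0.0, 1.3, -0.1]
gripper_width: 0.165
grasp_force: 59.0
```

```bash
python3 st.py
python3 - <<'E'
from h import *
p,r=now(); a=(pose()[1].inv()*r).as_rotvec()[0]; A=pose(a=a)
for q in (.02,.04,.06,.08,.1,.15,.2,.25): print(q,row(*A,*pose(q,a)))
E
```

```text
10.2 [ 0.02  1.35 -0.05] [0.603 0.098 0.003] [ 0.5749 -0.1144  0.1236] 0.165
tilt [ 1.285e+01 -1.000e-02 -0.000e+00] peg [ 0.5745 -0.11    0.1431] model [ 0.575  -0.1105  0.1425]
0.02 ([0.14, 0.04, -0.01], [0.0, 0.03, 0.14])
0.04 ([0.28, 0.09, -0.02], [0.0, 0.06, 0.28])
0.06 ([0.41, 0.14, -0.03], [0.0, 0.1, 0.42])
0.08 ([0.55, 0.19, -0.04], [0.0, 0.13, 0.56])
0.1 ([0.68, 0.24, -0.05], [0.0, 0.16, 0.7])
0.15 ([1.01, 0.38, -0.09], [0.0, 0.24, 1.05])
0.2 ([1.34, 0.55, -0.12], [0.0, 0.32, 1.4])
0.25 ([1.65, 0.72, -0.16], [0.0, 0.4, 1.75])
```

Call:
jog_arm --targets '[[[0, 0.01, 0.025], [0, 0, 0], 5], [[0.07, 0.03, 0.02], [0, 0.02, 0.07], 5], [[0.14, 0.05, 0.015], [0, 0.03, 0.14], 5], [[0.21, 0.08, 0.01], [0, 0.05, 0.21], 5], [[0.28, 0.1, 0.005], [0, 0.06, 0.28], 5]]'

```text
time: 10.82
tool_pos: [0.5678, -0.1128, 0.123]
tool_rot: [0.003, -0.019, 0.994, -0.112]
contact_force: [1.2, 1.6, 0.4]
gripper_width: 0.166
grasp_force: 59.0
```

```bash
python3 st.py
```

```text
10.825 [1.22 1.61 0.39] [ 0.565 -0.25   0.032] [ 0.5678 -0.1128  0.123 ] 0.166
tilt [12.88  0.18  2.32] peg [ 0.5676 -0.1084  0.1425] model [ 0.5751 -0.1104  0.1425]
```

Low force, so the bar is clearing the lip. I'll keep drawing the gate out.

Run:
```python
from h import *
a=np.radians(12.88)
for q in (.06,.08,.11,.14,.17,.2): print(q,row(*pose(.04,a),*pose(q,a)))
```

```text
0.06 ([0.14, 0.04, -0.01], [0.0, 0.03, 0.14])
0.08 ([0.28, 0.09, -0.02], [0.0, 0.06, 0.28])
0.11 ([0.48, 0.16, -0.04], [0.0, 0.11, 0.49])
0.14 ([0.68, 0.24, -0.05], [0.0, 0.16, 0.7])
0.17 ([0.88, 0.33, -0.07], [-0.0, 0.21, 0.91])
0.2 ([1.08, 0.42, -0.1], [0.0, 0.26, 1.12])
```

Call:
jog_arm --targets '[[[0.07, 0.03, -0.005], [0, 0.02, 0.07], 5], [[0.14, 0.05, -0.01], [0, 0.03, 0.14], 5], [[0.21, 0.08, -0.015], [0, 0.05, 0.21], 5], [[0.28, 0.1, -0.02], [0, 0.06, 0.28], 5], [[0.35, 0.13, -0.025], [0, 0.08, 0.35], 5], [[0.42, 0.15, -0.03], [0, 0.1, 0.42], 5]]'

```text
time: 11.58
tool_pos: [0.5569, -0.1096, 0.1227]
tool_rot: [-0.001, 0.011, 0.994, -0.112]
contact_force: [-0.5, -0.6, 0.9]
gripper_width: 0.165
grasp_force: 59.1
```

```bash
python3 st.py;  python3 - <<'E'
from h import *
p,r=now(); e=RG.inv()*r*pose()[1].inv()*RG
a=np.radians(12.88)
for q0,qs in ((.1,(.15,.2,.25,.3,.35,.4,.45,.5)),(.5,(.6,.7,.8,.9,1.,1.1)),(1.1,(1.2,1.3,1.4,1.5,1.57))):
  for q in qs: print(q0,q,row(*pose(q0,a),*pose(q,a)))
print('q?',row(p,r,*pose(.1,a)),row(p,r,*pose(.11,a)))
E
```

```text
11.575 [-0.54 -0.59  0.89] [ 0.23  -0.099  0.015] [ 0.5569 -0.1096  0.1227] 0.165
tilt [12.89  0.65  5.76] peg [ 0.557  -0.1052  0.1422] model [ 0.5754 -0.1104  0.1425]
0.1 0.15 ([0.34, 0.11, -0.03], [-0.0, 0.08, 0.35])
0.1 0.2 ([0.68, 0.24, -0.05], [-0.0, 0.16, 0.7])
0.1 0.25 ([1.01, 0.38, -0.09], [-0.0, 0.24, 1.05])
0.1 0.3 ([1.34, 0.55, -0.12], [-0.0, 0.32, 1.4])
0.1 0.35 ([1.65, 0.72, -0.17], [-0.0, 0.4, 1.75])
0.1 0.4 ([1.96, 0.91, -0.21], [-0.0, 0.48, 2.09])
0.1 0.45 ([2.25, 1.12, -0.26], [-0.0, 0.56, 2.44])
0.1 0.5 ([2.54, 1.34, -0.31], [-0.0, 0.64, 2.79])
0.5 0.6 ([0.68, 0.24, -0.05], [-0.0, 0.16, 0.7])
0.5 0.7 ([1.34, 0.55, -0.12], [0.0, 0.32, 1.4])
0.5 0.8 ([1.96, 0.91, -0.21], [-0.0, 0.48, 2.09])
0.5 0.9 ([2.54, 1.34, -0.31], [-0.0, 0.64, 2.79])
0.5 1.0 ([3.07, 1.82, -0.42], [0.0, 0.8, 3.49])
0.5 1.1 ([3.55, 2.35, -0.54], [0.0, 0.96, 4.19])
1.1 1.2 ([0.68, 0.24, -0.05], [0.0, 0.16, 0.7])
1.1 1.3 ([1.34, 0.55, -0.12], [0.0, 0.32, 1.4])
1.1 1.4 ([1.96, 0.91, -0.21], [0.0, 0.48, 2.09])
1.1 1.5 ([2.54, 1.34, -0.31], [-0.0, 0.64, 2.79])
1.1 1.57 ([2.92, 1.67, -0.38], [0.0, 0.75, 3.28])
q? ([-0.04, -0.02, -0.01], [-0.0, -0.0, -0.01]) ([0.03, 0.0, -0.01], [-0.0, 0.01, 0.06])
```

The gate is free at q≈0.1. I'll swing it gently, 0.4 rad per call.

Call:
jog_arm --targets '[[[0.27, 0.09, -0.02], [0, 0.06, 0.28], 5], [[0.61, 0.21, -0.05], [0, 0.14, 0.63], 5], [[0.94, 0.35, -0.08], [0, 0.22, 0.98], 5], [[1.27, 0.51, -0.11], [0, 0.3, 1.33], 5], [[1.59, 0.69, -0.16], [0, 0.38, 1.68], 5], [[1.9, 0.87, -0.2], [0, 0.46, 2.02], 5], [[2.25, 1.12, -0.26], [0, 0.56, 2.44], 5], [[2.54, 1.34, -0.31], [0, 0.64, 2.79], 5]]'

```text
time: 12.58
tool_pos: [0.4939, -0.0738, 0.1227]
tool_rot: [-0.024, 0.208, 0.972, -0.11]
contact_force: [1.2, -0.6, 0.3]
gripper_width: 0.165
grasp_force: 59.0
```

```bash
cat >> st.py <<'E'
a=np.radians(12.88)
from scipy.optimize import minimize_scalar
q=minimize_scalar(lambda q:np.linalg.norm(pose(q,a)[0]-p),bounds=(0,1.8),method='bounded').x
print('q',q,'err mm gate frame',((RG*R.from_euler('z',-q)).inv().apply(p-pose(q,a)[0])*1000).round(1),'F gate frame',(RG*R.from_euler('z',-q)).inv().apply(s['contact_force']).round(1),s['joint_pos'].round(2))
E
python3 st.py
```

```text
12.575 [ 1.22 -0.62  0.3 ] [ 0.197 -0.309 -0.042] [ 0.4939 -0.0738  0.1227] 0.165
tilt [12.63  3.23 28.64] peg [ 0.4958 -0.0697  0.1422] model [ 0.5772 -0.1108  0.142 ]
q 0.5072657873682428 err mm gate frame [-0.1 -0.3 -0.3] F gate frame [ 1.4 -0.1  0.3] [-0.18 -0.1   1.96 -0.22  1.34 -1.27]
```

Call:
jog_arm --targets '[[[0.34, 0.11, -0.03], [0, 0.08, 0.35], 5], [[0.68, 0.24, -0.05], [0, 0.16, 0.7], 5], [[1.01, 0.38, -0.09], [0, 0.24, 1.05], 5], [[1.34, 0.55, -0.12], [0, 0.32, 1.4], 5], [[1.65, 0.72, -0.17], [0, 0.4, 1.75], 5], [[1.96, 0.91, -0.21], [0, 0.48, 2.09], 5], [[2.25, 1.12, -0.26], [0, 0.56, 2.44], 5], [[2.54, 1.34, -0.31], [0, 0.64, 2.79], 5]]'

```text
time: 13.58
tool_pos: [0.4502, -0.0165, 0.1228]
tool_rot: [-0.045, 0.397, 0.911, -0.103]
contact_force: [2.2, -1.5, -0.7]
gripper_width: 0.165
grasp_force: 59.0
```

```bash
python3 st.py
```

```text
13.575 [ 2.18 -1.47 -0.67] [ 0.071 -0.442  0.051] [ 0.4502 -0.0165  0.1228] 0.165
tilt [12.02  5.8  51.43] peg [ 0.4535 -0.0134  0.1423] model [ 0.5786 -0.1119  0.1408]
q 0.9058174311147492 err mm gate frame [-0.2 -0.6 -0.2] F gate frame [ 2.6  0.6 -0.7] [-0.1  -0.16  2.01 -0.17  1.44 -0.81]
```

Call:
jog_arm --targets '[[[0.34, 0.11, -0.03], [0, 0.08, 0.35], 5], [[0.68, 0.24, -0.05], [0, 0.16, 0.7], 5], [[1.01, 0.38, -0.09], [0, 0.24, 1.05], 5], [[1.34, 0.55, -0.12], [0, 0.32, 1.4], 5], [[1.65, 0.72, -0.17], [0, 0.4, 1.75], 5], [[1.96, 0.91, -0.21], [0, 0.48, 2.09], 5], [[2.25, 1.12, -0.26], [0, 0.56, 2.44], 5], [[2.54, 1.34, -0.31], [0, 0.64, 2.79], 5]]'

```text
time: 14.58
tool_pos: [0.4322, 0.0533, 0.1229]
tool_rot: [-0.064, 0.57, 0.814, -0.092]
contact_force: [2.0, -1.5, 0.1]
gripper_width: 0.167
grasp_force: 59.0
```

```bash
python3 st.py
```

```text
14.575 [ 1.98 -1.53  0.15] [-0.078 -0.541 -0.011] [0.4322 0.0533 0.1229] 0.167
tilt [11.04  8.35 74.22] peg [0.4364 0.0548 0.1424] model [ 0.5795 -0.1135  0.1389]
q 1.303725213514653 err mm gate frame [-0.2 -0.8 -0.1] F gate frame [2.1 1.3 0.1] [ 0.   -0.16  2.02 -0.08  1.5  -0.33]
```

Call:
jog_arm --targets '[[[0.34, 0.11, -0.03], [0, 0.08, 0.35], 5], [[0.68, 0.24, -0.05], [0, 0.16, 0.7], 5], [[1.01, 0.38, -0.09], [0, 0.24, 1.05], 5], [[1.34, 0.55, -0.12], [0, 0.32, 1.4], 5], [[1.65, 0.72, -0.17], [0, 0.4, 1.75], 5], [[1.77, 0.79, -0.19], [0, 0.43, 1.89], 5], [[1.77, 0.79, -0.19], [0, 0.43, 1.89], 5]]'

```text
time: 15.45
tool_pos: [0.4363, 0.1019, 0.1231]
tool_rot: [-0.076, 0.674, 0.73, -0.082]
contact_force: [2.8, 0.0, -0.7]
gripper_width: 0.166
grasp_force: 59.0
```

```bash
python3 st.py
python3 - <<'E'
from h import *
p,r=now(); q=1.57;a=np.radians(12.88); print('actual tilt check',row(p,r,*pose(q,a)))
for L in (20,15,10,5,2,0): print(L,row(*pose(q,a),*pose(q,np.arcsin(L/110))))
E
```

```text
15.45 [ 2.8   0.02 -0.71] [ 0.016 -0.689 -0.049] [0.4363 0.1019 0.1231] 0.166
tilt [10.1  10.1  89.51] peg [0.4407 0.1023 0.1426] model [ 0.5798 -0.1146  0.1371]
q 1.5720192525196848 err mm gate frame [-0.3 -0.9  0.1] F gate frame [ 0.2  2.8 -0.7] [ 0.07 -0.12  1.98 -0.    1.51 -0.01]
actual tilt check ([-0.02, 0.03, -0.0], [0.0, -0.0, 0.0])
20 ([0.0, 0.04, 0.18], [-0.3, -0.0, -0.0])
15 ([-0.0, 0.09, 0.38], [-0.63, 0.0, 0.0])
10 ([-0.0, 0.15, 0.58], [-0.96, 0.0, 0.0])
5 ([0.0, 0.21, 0.77], [-1.28, -0.0, 0.0])
2 ([-0.0, 0.26, 0.89], [-1.48, -0.0, 0.0])
0 ([-0.0, 0.29, 0.96], [-1.61, -0.0, 0.0])
```

Call:
jog_arm --targets '[[[0, 0.07, 0.18], [-0.3, 0, 0], 5], [[0, 0.12, 0.38], [-0.63, 0, 0], 5], [[0, 0.18, 0.58], [-0.96, 0, 0], 5], [[0, 0.23, 0.77], [-1.28, 0, 0], 5], [[0, 0.26, 0.87], [-1.45, 0, 0], 5], [[0, 0.27, 0.91], [-1.5, 0, 0], 5], [[0, 0.27, 0.91], [-1.5, 0, 0], 5]]'

```text
time: 16.32
tool_pos: [0.4376, 0.102, 0.0997]
tool_rot: [-0.005, 0.678, 0.735, -0.006]
contact_force: [1.3, -0.9, 1.1]
gripper_width: 0.165
grasp_force: 59.2
```

```bash
python3 st.py
```

```text
16.325 [ 1.27 -0.93  1.1 ] [-0.133 -0.478 -0.085] [0.4376 0.102  0.0997] 0.165
tilt [ 0.72  0.72 89.94] peg [0.4379 0.102  0.1197] model [ 0.5756 -0.1134  0.1194]
q 1.5737487998082345 err mm gate frame [  0.1   0.4 -23.3] F gate frame [1.  1.2 1.1] [ 0.06 -0.25  2.12 -0.    1.29 -0.02]
```

Call:
jog_arm --targets '[[[0, 0, 0], [0, 0, 0], 25], [[0, 0, 0], [0, 0, 0], 40], [[0, 0, 0], [0, 0, 0], 60], [[0, 0, 0], [0, 0, 0], 60]]'

```text
time: 16.82
tool_pos: [0.4373, 0.1021, 0.0993]
tool_rot: [-0.006, 0.678, 0.735, -0.006]
contact_force: [-0.0, -0.3, 0.4]
gripper_width: 0.601
grasp_force: 0.0
```

Call:
jog_arm --targets '[[[0, 0, -0.5], [0, 0, 0], 60], [[0, 0, -1.5], [0, 0, 0], 60], [[0, 0, -3], [0, 0, 0], 60], [[0, 0, -4.5], [0, 0, 0], 60], [[0, 0, -6], [0, 0, 0], 60], [[2, 2, -6.5], [0, 0, 0], 60], [[4, 4, -6.5], [0, 0, 0], 60], [[5, 5, -6.5], [0, 0, 0], 60]]'

```text
time: 17.82
tool_pos: [0.5561, 0.2387, 0.2617]
tool_rot: [-0.005, 0.678, 0.735, -0.005]
contact_force: [0.3, -0.9, 0.6]
gripper_width: 0.599
grasp_force: 0.0
```

Run:
```python
from h import *
im,d=grab('top','top2'); print(state()['tool_pos'],state()['contact_force'])
z=np.load('pics/scene0.npz');
im2,_=grab('scene','s2')
cv2.imwrite('pics/c4.png',np.hstack([im[60:320,180:520],im2[100:360,100:460]])[:,:,::-1])
```

```text
[0.55844644 0.24228794 0.25941644] [-1.69510177  0.69419941 -1.24493088]
```

View pics/c4.png

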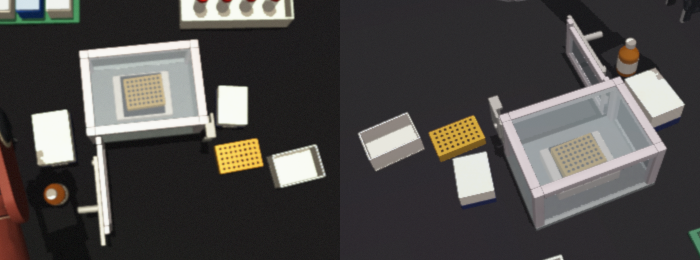

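The gate stands square to the front, with the leaf from (97,145) to (103,235) in the left half. The bar lies flat along it, the peg is near (85,209), and everything else is in place. The gripper is clear.

```bash
python3 -c "
from plant import *
print(job_done())"
```

```text
the job is handed in; nothing more can be done
None
```

The guard is open and the job is handed in: the latch bar was lifted clear of the catch by feel, the gate was swung gently to about 90° (1.57 rad), the bar was lowered back and released, and nothing else on the bench was moved.

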